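# Unmould the last sugar cake and present its jar on the spice carousel

### The job

Lift the cast palm-sugar cake out of the open mould and put it in the open glass jar on the spice carousel, lying flat on the cake that is already in there. Turn the carousel by its bar handle until that jar stands squarely at the front, towards you, so that its lid can be screwed on. Finish while still gripping the handle, holding the turntable still there; leave the other things on the table where they are.

Things in the scene. Friction and masses are not known exactly. Their poses are not given: they have to be found in the camera images.
- sugar_cake: brown round cast sugar cake, 44 across (drafted to 39 at its foot), 30 high, about 45 g; loose, stands in a cavity of the mould's lower half, its upper 18 proud of the mould face. Origin: centre of its underside, z up along its axis.
- cake_center (a point): middle of the sugar cake, on its axis 15 above its underside.
- mould: two-part cast metal mould, lying open, fixed. Lower half 80 (x) x 150 (y) x 18 high, origin at the centre of its underside; two round cavities 47 across, 12 deep, at y = -36 (empty) and y = +36 (holds the cake). The upper half (80 x 150 x 24 high) lies folded over behind the hinge, x = +52 to +132. Two pins stand 5 above the lower face at x = -30 and +30, y = 0.
- open_jar: the one open jar on the carousel: squat clear glass, 60 across, 54 inside, rim 68 above its underside; a sugar cake already lies in it, its top 35 above the jar's underside, so a second lies with its top at 65. Fixed on the turntable, its axis 72 from the turning axis. Origin: centre of its underside, 25 above the table; the handle lies towards its +x.
- carousel_base: fixed round dark steel foot of the spice carousel, 160 across. Origin: its centre at table height, on the turning axis; x points away from the robot: the front is -x. On it turns a wooden tray 224 across, edge 44 above the table, with five vessels fixed in it: the open jar, a like jar with a steel lid on, two capped spice jars and a mill, the tallest 130 above the table.
- turntable (a joint): angle of the carousel tray in rad, counter-clockwise from above positive. 0 or a full turn (6.283) = open jar exactly at the front (-x of the axis); 1.571 = open jar to the right (-y). Turns freely either way, no spring, no detents; light friction (0.04 Nm), so it can coast a little.
- turn_handle: wooden bar handle on the carousel's post, fixed to the tray and turning with it: 16 thick (its x), 64 long (its y), 32 high, from 150 to 182 above the table. Origin: centre of its underside, on the turning axis. The open jar lies towards its own -x.
- jar_lid: spare steel screw lid of the open jar, 64 across, 14 high, lying loose on the table; bystander
- tin_1: low food tin, 75 across, 58 high, left of the carousel; bystander
- peeler_1: vegetable peeler, 170 long, lying between mould and carousel; bystander
- spoon_1: steel spoon, 188 long, lying on the table; bystander
- opener_1: bottle opener, 174 long, right of the carousel; bystander
- tin_2: food tin, 75 across, 110 high, behind the carousel; bystander
Not all that is in view belongs to the job. Of the things that look like the sugar_cake, the smaller one is meant.

How it is judged:
By the outcome, as a careful person would: the job done as asked, in the order asked, and still so for the second after the job is handed in, while the arm keeps its last pose, push and grip.
It also fails if it takes over 72 s, if anything falls off the work surface, if the arm or the gripper's body presses on something with over 40 N, if the wrist force passes 120 N, or if a joint passes its speed limit or range.

### The arm

A 6-joint arm with a two-finger parallel gripper is mounted at the origin on a cart in front of the work surface, level with it; the furniture and walls round the work are solid. World frame = base frame: x ahead of the robot, y to its left, z up, the work surface at z = 0. Lengths are in m, angles in rad, forces in N, time in s.
With the tool pointing down it reaches from about 0.375 to 0.9 m from the base axis. Payload 3.1 kg.
Tool frame: the origin (TCP) lies at the centre of the arm's flange, where the gripper is bolted on; the fingertips stand robot.tip_extent ahead of it and the grasp point (between the pads) lies 164 mm ahead of it (robot.tip_extent is the distance from the TCP to the fingertips, in m); z points along the fingers, y is the line along which they close (so a half turn about z gives the same grasp; the last joint's range is limited). The gripper opens to 87 mm and grips with 3 to 60 N. Pads are 19 mm wide; open, the fingers measure 117 mm over their backs; the gripper's body (75 mm by 190 mm) begins 51 mm behind the grasp point.
Start: joints at [-1.456, 0.527, 1.433, -0, 1.181, -0.178], TCP at [0.181, -0.598, 0.405] pointing down, gripper open.
Joint ranges: [-3.08, 3.08], [-0.75, 2.2], [0.22, 2.44], [-1.43, 4.57], [0, 2.65], [-2.85, 2.85]. Speed limits (rad/s): [2.79, 2.79, 3.14, 3.14, 3.14, 3.14].

### API

Orientations are given as a unit quaternion [x, y, z, w].
In Python, from rig import get_obs, camera, hand_in, cut_out, robot gives the robot as it stands.
- The arm moves only by the tool step_arm, never from a script. Its argument "rows" is a list of rows, each a list of 6 numbers: the shift along the world's x, y, z in m, then the turn, a rotation vector about the world's x, y, z in degrees. A call has 1 to 12 rows; each row shifts and turns the commanded pose from where the row before left it; what a row does not reach is not made up. A row lasts 1/8 s, in which the tool goes at most 62.5 mm and 10.7 degrees, less where a joint would pass 70% of its speed; a pose out of reach is approached as far as the arm can. A call is refused whole if a number of a shift passes 0.0625 or a number of a turn 10.7, either way. A call with a gripper value outside its range is refused whole. "jaw" is the finger opening in m, from 0 to 0.087, set as the call begins (left out, the last holds). The fingers move at their own pace and stop on an object; "squeeze" is the grip in N (left out, the last holds). Time passes only in rows, so rows that do not move let the fingers close. It gives the time, the measured TCP pose, the force, the opening and the grip force at its end, in the units of the state.
- get_obs(): the state, without advancing time (a new reading comes with each control period).
- camera(name): name is "side" or "top"; returns a dict with "pixels" (420x560x3 uint8, blue, green, red), "depth" (420x560 float32, m along the optical axis (not along the pixel's ray), 0 where there is no reading), "fov_y" (degrees; the focal length in pixels is half the picture's height over the tangent of half this angle, whatever the lens; pixels are square), "cx", "cy" (the principal point, pixels), "k1" (the pictures are not rectified: a ray, as slopes to the right and down, at radius r is drawn at 1 + k1 r^2 times it, then the intrinsics apply), "extrinsics" (4x4, takes a point from camera to world coordinates). Camera axes: x right, y up, looking along -z (the intrinsics and any distortion apply to the point x, -y, -z); pixel columns grow to the right and rows downward; lengths in m; the calibration is good to about 2 mm. A picture is of the moment at which its call begins.
- hand_in(): hands the job in; it is judged then, once.
Trained networks look in the newest picture that a camera, given by its name, has taken for a name from the list of things; names that differ only in an ending like _2 or _b are one class to them, and where a whole thing is asked for, a point or a joint stands for the part that bears it (a point fixed in the world has none). Each returns a list of dicts, best first, with "confidence" (0 to 1); they miss things now and then, are a little off and sometimes report something else, mostly with a low value. They report only what shows in the picture. A call takes as long as a camera call. They do not tell look-alikes from the thing itself.
- cut_out(label, camera): "region" (420x560 bool, what is visible of it) and "extent" ([centre column, centre row, width, height] in pixels, round what is visible of it).
The state is a dict: "time": time; "q": joint angles; "joint_velocities": joint speeds; "joint_torque": joint torques, N m; "position": TCP position; "tool_rot": TCP orientation; "ft_force": force on the tool from outside, world axes, zero at the start; "moment": the same for the moment, N m; "grip_width": finger opening in m; "grip_force": force on a finger pad.
Only numpy, scipy, OpenCV 4.12 (cv2) and the standard library are available. Lean on these libraries where they do the work, as an engineer would, in place of code of your own. Each camera call takes 0.05 s, during which the arm holds its last target. There are 200 camera calls.

## Working session

There is one attempt and no reset: what is moved stays moved. The work goes in short steps, Python scripts to look and compute and a tool call to move; the robot and the scene stay as the last step left them, time stands still between calls to the robot, and variables do not carry over. Pictures are saved under pics/ and viewed, at most 10 in all, crops included, and the job is handed in when it is done.

Besides the shell and the picture viewer there is one more tool, called after "Call:" as name([rows], argument=value, ...), one row to a line, values as JSON. step_arm: Moves the arm, as the interface text tells. Its arguments: {"type":"object","properties":{"rows":{"type":"array"},"jaw":{"type":"number"},"squeeze":{"type":"number"}},"required":["rows"]}

```bash
mkdir -p pics; cat > h.py <<'E'
import numpy as np, cv2
from rig import get_obs, camera, hand_in, cut_out, robot
def K(c):
    h,w=c["depth"].shape; f=h/2/np.tan(np.radians(c["fov_y"])/2); return f
def world(c):
    h,w=c["depth"].shape; f=K(c)
    u,v=np.meshgrid(np.arange(w),np.arange(h))
    xd=(u-c["cx"])/f; yd=(v-c["cy"])/f
    x,y=xd.copy(),yd.copy()
    for _ in range(15):
        s=1+c["k1"]*(x*x+y*y); x,y=xd/s,yd/s
    d=c["depth"]; P=np.stack([x*d,-y*d,-d,np.ones_like(d)],-1)
    W=(P@np.array(c["extrinsics"]).T)[...,:3]; W[d==0]=np.nan
    return W
E
python3 - <<'E'
from h import *
a=camera("top");b=camera("side")
cv2.imwrite("pics/top1.png",a["pixels"]);cv2.imwrite("pics/side1.png",b["pixels"])
print(robot, robot.tip_extent)
for n,c in(("top",a),("side",b)):
    W=world(c); np.save(n+"W.npy",W)
    for l in["sugar_cake","mould","open_jar","carousel_base","turn_handle","jar_lid","tin_1","peeler_1"]:
        for r in cut_out(l,n)[:4]:
            m=r["region"]; p=W[m]; p=p[~np.isnan(p[:,0])]
            print(n,l,round(r["confidence"],2),np.round(r["extent"]),np.round(np.median(p,0),3) if len(p) else "", np.round(np.percentile(p[:,2],[5,95]),3) if len(p) else "")
E
```

```text
<Robot object at 0x7f9a8dd5fe00> 0.1822
top sugar_cake 0.74 [152. 186.  21.  20.] [0.622 0.261 0.04 ] [0.022 0.046]
top sugar_cake 0.45 [172. 247.  19.  15.] [0.427 0.185 0.036] [0.026 0.042]
top sugar_cake 0.24 [346. 227.  16.  16.] [ 0.487 -0.348  0.18 ] [0.163 0.186]
top mould 0.8 [183. 235.  50.  64.] [0.477 0.147 0.019] [0.003 0.028]
top open_jar 0.8 [361. 225.  15.  23.] [ 0.515 -0.419  0.061] [0.034 0.094]
top turn_handle 0.53 [345. 226.  12.  18.] [ 0.493 -0.349  0.18 ] [0.028 0.185]
top jar_lid 0.78 [277. 262.  18.  17.] [ 0.394 -0.154  0.014] [0.009 0.019]
top jar_lid 0.7 [410. 257.  58.   8.] [ 0.428 -0.574  0.012] [0.004 0.019]
top jar_lid 0.33 [172. 248.  19.  17.] [0.427 0.185 0.036] [0.025 0.042]
top tin_1 0.91 [272. 233.  29.  27.] [ 0.478 -0.132  0.055] [0.006 0.061]
top tin_1 0.82 [348. 175.  29.  30.] [ 0.666 -0.358  0.105] [0.016 0.112]
top peeler_1 0.54 [247. 248.  15.  54.] [ 0.419 -0.047  0.012] [0.001 0.019]
side sugar_cake 0.96 [231. 366.  29.  31.] [0.626 0.277 0.04 ] [0.014 0.043]
side sugar_cake 0.66 [327. 338.  19.  21.] [0.429 0.194 0.034] [0.017 0.038]
side mould 0.94 [308. 331.  96.  67.] [0.482 0.16  0.019] [0.003 0.027]
side open_jar 0.61 [300. 177.  14.  22.] [ 0.52  -0.396  0.076] [0.049 0.093]
side carousel_base 0.91 [311. 189.  60.  68.] [ 0.478 -0.318  0.065] [0.023 0.166]
side turn_handle 0.56 [309. 160.  21.  10.] [ 0.491 -0.345  0.171] [0.153 0.184]
side jar_lid 0.85 [338. 247.  20.  17.] [ 0.396 -0.148  0.014] [0.005 0.017]
side tin_1 0.75 [308. 242.  26.  34.] [ 0.481 -0.113  0.052] [0.007 0.059]
side peeler_1 0.69 [328. 271.  58.  13.] [ 0.412 -0.045  0.013] [0.006 0.018]
```

View pics/top1.png

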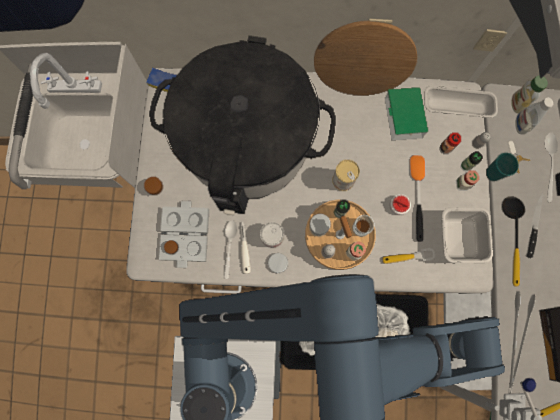

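View pics/side1.png

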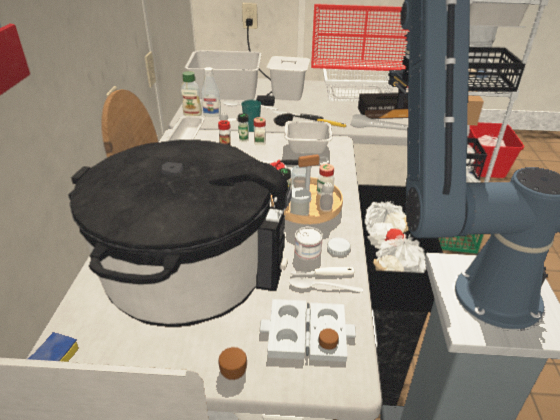

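The top view shows the mould at (183,235), with its cake at (172,247). The larger look-alike is loose at (152,186). The carousel is at (340,235), and the jar with brown in it is at (361,225). I'll zoom in on the carousel and mould.

```bash
python3 - <<'E'
from h import *
a=cv2.imread("pics/top1.png");b=cv2.imread("pics/side1.png")
A=cv2.resize(a[190:275,300:380],None,fx=5,fy=5,interpolation=cv2.INTER_CUBIC)
B=cv2.resize(b[140:225,270:350],None,fx=5,fy=5,interpolation=cv2.INTER_CUBIC)
cv2.imwrite("pics/z1.png",np.hstack([A,B]))
W=np.load("topW.npy");S=np.load("sideW.npy")
def circ(p):
    M=np.c_[2*p[:,0],2*p[:,1],np.ones(len(p))]; s=np.linalg.lstsq(M,(p[:,:2]**2).sum(1),rcond=None)[0]
    return s[:2],np.sqrt(s[2]+s[0]**2+s[1]**2)
for n,w in(("top",W),("side",S)):
    P=w.reshape(-1,3)
    # handle
    h=P[(P[:,2]>.172)&(P[:,2]<.192)&(abs(P[:,0]-.49)<.08)&(abs(P[:,1]+.345)<.08)]
    c,r=cv2.minAreaRect((h[:,:2]*1000).astype(np.float32))[:2]; 
    print(n,"handle",len(h),h.mean(0).round(4),cv2.minAreaRect((h[:,:2]*1000).astype(np.float32)))
    t=P[(abs(P[:,2]-.040)<.008)&(np.hypot(P[:,0]-.48,P[:,1]+.34)<.13)]
    print("tray",len(t),t.min(0),t.max(0))
    if len(t): print(cv2.minEnclosingCircle((t[:,:2]*1000).astype(np.float32)))
    k=P[(P[:,2]>.030)&(P[:,2]<.045)&(np.hypot(P[:,0]-.427,P[:,1]-.19)<.04)]
    print("cake",len(k),k.mean(0).round(4),cv2.minEnclosingCircle((k[:,:2]*1000).astype(np.float32)))
    m=P[(abs(P[:,2]-.018)<.004)&(np.hypot(P[:,0]-.43,P[:,1]-.15)<.13)&(P[:,0]<.475)&(P[:,0]>.37)]
    print("mouldlow",len(m),cv2.minAreaRect((m[:,:2]*1000).astype(np.float32)))
E
```

```text
top handle 126 [ 0.4903 -0.3488  0.1808] ((491.4119567871094, -349.196044921875), (64.59324645996094, 16.759387969970703), 20.396190643310547)
tray 666 [ 0.37915014 -0.46197126  0.03200176] [ 0.60298852 -0.23776104  0.04799132]
((491.3207092285156, -350.1431579589844), 112.9710464477539)
cake 137 [0.4278 0.1868 0.0367] ((427.498046875, 186.30372619628906), 21.1466121673584)
mouldlow 740 ((423.06903076171875, 150.69786071777344), (102.97425842285156, 150.08432006835938), 0.6360439658164978)
side handle 108 [ 0.4906 -0.3463  0.1796] ((490.1613464355469, -348.1081237792969), (62.9317626953125, 20.523029327392578), 19.971208572387695)
tray 545 [ 0.38042852 -0.46096222  0.03202043] [ 0.60058307 -0.23540143  0.04798025]
((491.331298828125, -348.5693359375), 113.98286437988281)
cake 281 [0.4285 0.1895 0.0353] ((428.777099609375, 187.10447692871094), 23.654888153076172)
mouldlow 1482 ((422.57928466796875, 151.194580078125), (153.9569091796875, 104.7933578491211), 89.83186340332031)
```

View pics/z1.png

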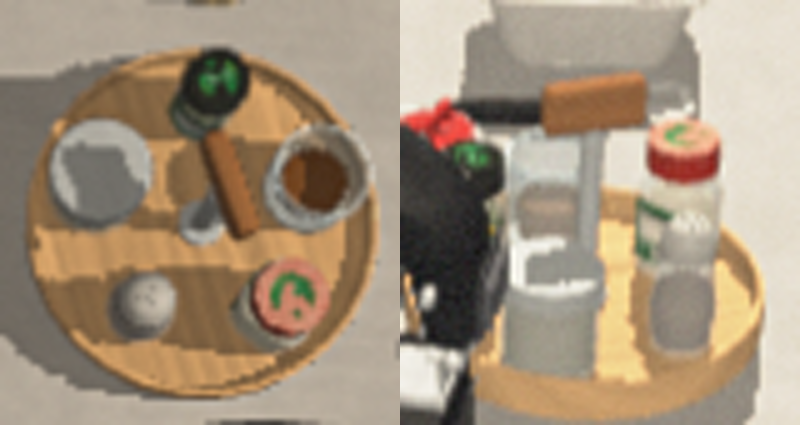

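The jar is on the right at about 110° by the handle line, which agrees with the jar detection at (0.515,-0.419). I'll check the tool orientation and the obstacle heights next.

```bash
python3 - <<'E'
from h import *
from scipy.spatial.transform import Rotation as R
o=get_obs(); print({k:np.round(v,3) for k,v in o.items()})
print(R.from_quat(o["tool_rot"]).as_matrix().round(3))
for n in("top","side"):
    P=np.load(n+"W.npy").reshape(-1,3)
    for y in np.arange(-.2,.35,.05):
        k=P[(abs(P[:,1]-y)<.025)&(P[:,2]>.07)&(P[:,0]>.38)&(P[:,0]<.62)]
        if len(k): print(n,round(y,2),len(k),"xmin",k[:,0].min().round(3),"zmax",k[:,2].max().round(3))
    # jar rim and cake in jar
    k=P[(np.hypot(P[:,0]-.5156,P[:,1]+.4167)<.035)]
    h,e=np.histogram(k[:,2],np.arange(.03,.11,.005)); print(h)
    r=k[(k[:,2]>.085)&(k[:,2]<.10)]
    if len(r)>3: print("rim",len(r),cv2.minEnclosingCircle((r[:,:2]*1000).astype(np.float32)))
E
```

```text
{'time': np.float64(0.9), 'q': array([-1.455,  0.527,  1.433, -0.   ,  1.181, -0.178]), 'joint_velocities': array([-0.001,  0.001,  0.001, -0.   ,  0.   , -0.001]), 'joint_torque': array([-1.0000e-03, -4.4000e+01, -1.7699e+01,  6.3000e-02,  5.0000e-02,
       -0.0000e+00]), 'position': array([ 0.181, -0.598,  0.405]), 'tool_rot': array([ 0.989,  0.146, -0.   ,  0.   ]), 'ft_force': array([ 0.874, -0.587,  0.063]), 'moment': array([ 0.014, -0.052, -0.026]), 'grip_force': np.float64(0.0), 'grip_width': np.float64(0.087)}
[[ 0.957  0.29  -0.   ]
 [ 0.29  -0.957 -0.   ]
 [-0.     0.    -1.   ]]
top -0.15 206 xmin 0.593 zmax 0.279
top -0.1 455 xmin 0.576 zmax 0.287
top -0.05 819 xmin 0.535 zmax 0.347
top -0.0 919 xmin 0.525 zmax 0.348
top 0.05 244 xmin 0.537 zmax 0.335
top 0.1 54 xmin 0.601 zmax 0.276
[22 14 11 18 20 71 82 19 12 17 16 20 41 13  0]
rim 74 ((515.6775512695312, -417.579833984375), 30.66543197631836)
side -0.05 159 xmin 0.539 zmax 0.342
side -0.0 1726 xmin 0.526 zmax 0.344
side 0.05 2249 xmin 0.535 zmax 0.338
side 0.1 209 xmin 0.601 zmax 0.274
[ 2  2  8 15 16 18 20 38 31 33 43 40 36  5  0]
rim 81 ((512.7802734375, -417.92620849609375), 33.44294738769531)
```

Call:
step_arm([
  [0.035,0.047,0.015,0,0,10],
  [0.035,0.047,0.015,0,0,10],
  [0.035,0.047,0.015,0,0,10],
  [0.035,0.047,0.015,0,0,10],
  [0.035,0.047,0.015,0,0,10],
  [0.035,0.047,0.015,0,0,10],
  [0.035,0.047,0.015,0,0,10],
], jaw=0.07)

```text
time: 1.78
position: [0.4268, -0.2675, 0.5105]
tool_rot: [0.724, 0.689, 0.0, 0.0]
ft_force: [0.8, -0.4, 1.2]
grip_width: 0.0698
grip_force: 0.0
```

Call:
step_arm([
  [0,0.057,0,0,0,3],
  [0,0.057,0,0,0,3],
  [0,0.057,0,0,0,3],
  [0,0.057,0,0,0,3],
  [0,0.057,0,0,0,3],
  [0,0.057,0,0,0,3],
  [0,0.057,0,0,0,3],
  [0,0.057,0,0,0,2],
  [0,0,0,0,0,0],
  [0,0,0,0,0,0],
])

```text
time: 3.02
position: [0.4258, 0.1868, 0.5097]
tool_rot: [0.574, 0.819, -0.0, 0.0]
ft_force: [0.9, -0.7, 0.3]
grip_width: 0.0703
grip_force: 0.0
```

Call:
step_arm([
  [0.002,0,-0.055,0,0,0],
  [0,0,-0.055,0,0,0],
  [0,0,-0.055,0,0,0],
  [0,0,-0.055,0,0,0],
  [0,0,-0.045,0,0,0],
  [0,0,-0.022,0,0,0],
  [0,0,-0.012,0,0,0],
  [0,0,0,0,0,0],
  [0,0,0,0,0,0],
])

```text
time: 4.15
position: [0.4285, 0.1865, 0.2117]
tool_rot: [0.575, 0.818, 0.001, 0.001]
ft_force: [0.1, 0.3, 0.7]
grip_width: 0.07
grip_force: 0.0
```

Call:
step_arm([
  [0,0,0,0,0,0],
  [0,0,0,0,0,0],
  [0,0,0,0,0,0],
  [0,0,0,0,0,0],
  [0,0,0,0,0,0],
  [0,0,0,0,0,0],
], jaw=0.03, squeeze=10)

```text
time: 4.9
position: [0.428, 0.1869, 0.211]
tool_rot: [0.575, 0.818, 0.0, 0.0]
ft_force: [-0.7, 0.2, 4.8]
grip_width: 0.0433
grip_force: 10.0
```

Call:
step_arm([
  [0,0,0.01,0,0,0],
  [0,0,0.02,0,0,0],
  [0,0,0.03,0,0,0],
  [0,0,0.04,0,0,0],
  [0,0,0,0,0,0],
  [0,0,0,0,0,0],
])

```text
time: 5.65
position: [0.4276, 0.1867, 0.3107]
tool_rot: [0.575, 0.818, -0.0, -0.0]
ft_force: [0.3, -0.3, 0.2]
grip_width: 0.0429
grip_force: 10.0
```

```bash
python3 - <<'E'
from h import *
b=camera("side");a=camera("top")
cv2.imwrite("pics/z2.png",cv2.resize(b["pixels"][220:380,250:400],None,fx=4,fy=3.6,interpolation=cv2.INTER_CUBIC))
W=world(b)
for r in cut_out("sugar_cake","side"):
    p=W[r["region"]];p=p[~np.isnan(p[:,0])]; print(r["confidence"],r["extent"],np.median(p,0).round(3),np.percentile(p[:,2],[1,5,50,95,99]).round(3))
print(get_obs()["grip_width"])
E
```

```text
0.74 [233.3, 364.1, 32.4, 35.0] [0.626 0.275 0.039] [0.    0.009 0.039 0.042 0.043]
0.56 [331.6, 309.6, 19.1, 22.4] [0.427 0.197 0.136] [0.014 0.114 0.136 0.138 0.14 ]
0.4 [296.9, 191.8, 53.5, 72.2] [ 0.498 -0.312  0.067] [0.001 0.023 0.067 0.178 0.347]
0.043131771855735676
```

View pics/z2.png

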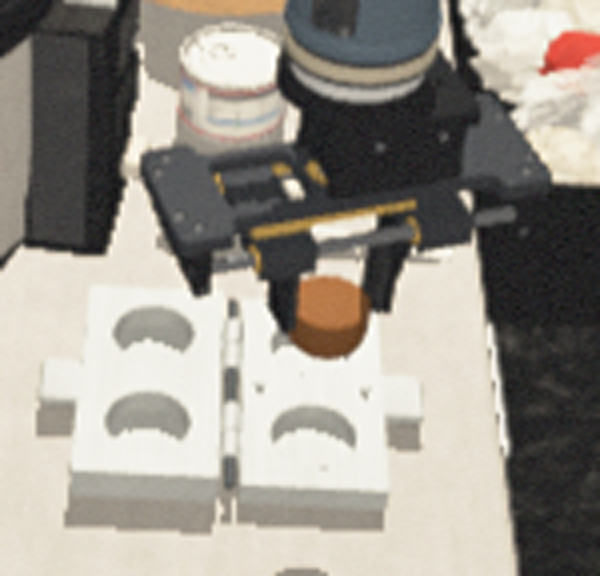

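The cake is held level, with its top about 9 mm above the tips. I'll measure its offset from the TCP axis.

```bash
python3 - <<'E'
from h import *
for n in("side","top"):
    b=camera(n);W=world(b); hsv=cv2.cvtColor(b["pixels"],cv2.COLOR_BGR2HSV)
    P=W
    m=(np.hypot(P[...,0]-.428,P[...,1]-.188)<.045)&(P[...,2]>.10)&(P[...,2]<.15)&(hsv[...,1]>110)
    for lo,hi in((.132,.15),(.10,.132)):
        q=P[m&(P[...,2]>lo)&(P[...,2]<hi)]
        if len(q)>5: print(n,lo,len(q),q.mean(0).round(4),q.min(0).round(3),q.max(0).round(3),cv2.minEnclosingCircle((q[:,:2]*1000).astype(np.float32)))
E
```

```text
side 0.132 222 [0.4262 0.1897 0.1356] [0.407 0.168 0.132] [0.445 0.209 0.144] ((427.7234802246094, 189.4059600830078), 21.757261276245117)
side 0.1 115 [0.4284 0.2038 0.1225] [0.409 0.174 0.11 ] [0.445 0.209 0.132] ((427.2810363769531, 190.87083435058594), 19.401308059692383)
top 0.132 8 [0.4342 0.1767 0.1354] [0.428 0.167 0.133] [0.442 0.184 0.139] ((435.11376953125, 174.8352508544922), 10.2462739944458)
```

Call:
step_arm([
  [0,0,0.03,0,0,0],
  [0,0,0.05,0,0,0],
  [0,0,0.05,0,0,0],
  [0,-0.02,0.05,0,0,0],
  [0,-0.04,0.02,0,0,0],
  [0,-0.05,0,0,0,0],
  [0,-0.05,0,0,0,0],
  [0,-0.05,0,0,0,0],
  [0,-0.05,0,0,0,0],
])

```text
time: 7.02
position: [0.4277, -0.0747, 0.5101]
tool_rot: [0.575, 0.818, -0.0, -0.001]
ft_force: [0.3, -0.1, -0.9]
grip_width: 0.0431
grip_force: 10.0
```

Call:
step_arm([
  [0.01,-0.05,0,0,0,0],
  [0.012,-0.05,0,0,0,0],
  [0.012,-0.05,0,0,0,0],
  [0.012,-0.05,0,0,0,0],
  [0.012,-0.05,0,0,0,0],
  [0.012,-0.05,0,0,0,0],
  [0.01,-0.03,0,0,0,0],
  [0.008,-0.015,0,0,0,0],
  [0,0,0,0,0,0],
  [0,0,0,0,0,0],
])

```text
time: 8.28
position: [0.5159, -0.4175, 0.5099]
tool_rot: [0.575, 0.818, 0.0, -0.001]
ft_force: [-0.3, 0.0, -0.3]
grip_width: 0.043
grip_force: 10.0
```

Call:
step_arm([
  [0,0,-0.03,0,0,0],
  [0,0,-0.05,0,0,0],
  [0,0,-0.05,0,0,0],
  [0,0,-0.04,0,0,0],
  [0,0,-0.02,0,0,0],
  [0,0,-0.008,0,0,0],
  [0,0,0,0,0,0],
  [0,0,0,0,0,0],
])

```text
time: 9.28
position: [0.5164, -0.4183, 0.3143]
tool_rot: [0.575, 0.818, -0.0, 0.001]
ft_force: [1.0, 0.6, 0.0]
grip_width: 0.043
grip_force: 10.0
```

```bash
python3 - <<'E'
from h import *
b=camera("side");a=camera("top")
A=cv2.resize(a["pixels"][180:280,300:400],(400,400),interpolation=cv2.INTER_CUBIC)
B=cv2.resize(b["pixels"][130:230,255:355],(400,400),interpolation=cv2.INTER_CUBIC)
cv2.imwrite("pics/z3.png",np.hstack([A,B]))
W=world(b);hsv=cv2.cvtColor(b["pixels"],cv2.COLOR_BGR2HSV)
m=(np.hypot(W[...,0]-.5155,W[...,1]+.4172)<.04)
m1=m&(W[...,2]>.100)&(W[...,2]<.15)&(hsv[...,1]>110)
q=W[m1]; print(len(q),q.min(0).round(3),q.max(0).round(3),q.mean(0).round(3))
q=W[m&(W[...,2]>.075)&(W[...,2]<.098)]; print("rim",len(q),cv2.minEnclosingCircle((q[:,:2]*1000).astype(np.float32)),q[:,2].max())
E
```

```text
51 [ 0.508 -0.434  0.114] [ 0.535 -0.394  0.144] [ 0.526 -0.41   0.132]
rim 152 ((518.2606201171875, -417.69451904296875), 33.76986312866211) 0.09687423174628573
```

View pics/z3.png

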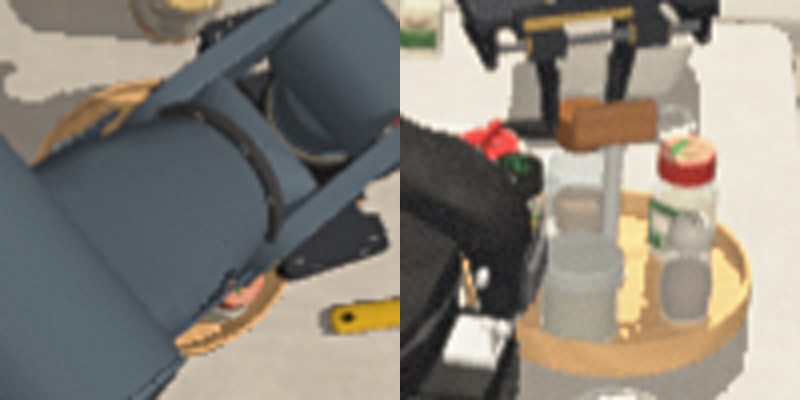

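The cake hangs over the jar: it's at (575,120), with the jar at (578,180). Next I lower it until the tips are just above the rim.

Call:
step_arm([
  [-0.0005,0.0005,-0.012,0,0,0],
  [0,0,-0.012,0,0,0],
  [0,0,-0.008,0,0,0],
  [0,0,-0.004,0,0,0],
  [0,0,0,0,0,0],
  [0,0,0,0,0,0],
])

```text
time: 10.12
position: [0.5156, -0.4178, 0.2769]
tool_rot: [0.575, 0.818, -0.0, 0.0]
ft_force: [-0.4, -0.2, 0.2]
grip_width: 0.043
grip_force: 10.0
```

Call:
step_arm([
  [0,0,0,0,0,0],
  [0,0,0,0,0,0],
  [0,0,0,0,0,0],
  [0,0,0,0,0,0],
], jaw=0.06)

```text
time: 10.62
position: [0.5155, -0.4177, 0.2768]
tool_rot: [0.575, 0.818, -0.0, 0.0]
ft_force: [0.0, -0.6, -0.0]
grip_width: 0.0597
grip_force: 0.0
```

Call:
step_arm([
  [0,0,0.015,0,0,0],
  [0,0,0.04,0,0,0],
  [0,0,0.05,0,0,0],
  [0,0,0.05,0,0,0],
  [-0.04,0.03,0.02,0,0,0],
  [-0.05,0.03,0,0,0,0],
  [-0.05,0.02,0,0,0,0],
  [0,0,0,0,0,0],
])

```text
time: 11.62
position: [0.3726, -0.3351, 0.4525]
tool_rot: [0.575, 0.818, 0.0, -0.001]
ft_force: [0.1, -0.9, 0.5]
grip_width: 0.0604
grip_force: 0.0
```

```bash
python3 - <<'E'
from h import *
b=camera("side");a=camera("top")
A=cv2.resize(a["pixels"][180:280,300:400],(400,400),interpolation=cv2.INTER_CUBIC)
B=cv2.resize(b["pixels"][130:230,255:355],(400,400),interpolation=cv2.INTER_CUBIC)
cv2.imwrite("pics/z4.png",np.hstack([A,B]))
for c in(a,b):
    W=world(c);hsv=cv2.cvtColor(c["pixels"],cv2.COLOR_BGR2HSV)
    m=(np.hypot(W[...,0]-.5155,W[...,1]+.4172)<.026)&(W[...,2]>.03)&(W[...,2]<.12)
    q=W[m&(hsv[...,1]>110)]; print(len(q), q.mean(0) if len(q) else "",np.percentile(q[:,2],[5,25,50,75,95]).round(3) if len(q) else "")
    if len(q)>10:
        q=q[abs(q[:,2]-np.median(q[:,2]))<.008]
        s=np.linalg.lstsq(np.c_[q[:,:2]-q[:,:2].mean(0),np.ones(len(q))],q[:,2],rcond=None)[0];print("tilt deg",np.degrees(s[:2]),s[2])
    P=W.reshape(-1,3);h=P[(P[:,2]>.172)&(P[:,2]<.192)&(abs(P[:,0]-.49)<.05)&(abs(P[:,1]+.345)<.05)]
    if len(h)>10:print(len(h),cv2.minAreaRect((h[:,:2]*1000).astype(np.float32)))
E
```

```text
2 [ 0.52422757 -0.43347587  0.09397361] [0.091 0.092 0.094 0.096 0.097]
21 ((515.1146850585938, -339.7369384765625), (11.342665672302246, 15.179537773132324), 29.16481590270996)
54 [ 0.51581358 -0.41597086  0.09108523] [0.089 0.09  0.091 0.092 0.094]
tilt deg [-0.69663588  5.3865471 ] 0.09108522557509177
107 ((490.9872131347656, -350.3450012207031), (63.645381927490234, 23.018047332763672), 20.17768096923828)
```

View pics/z4.png

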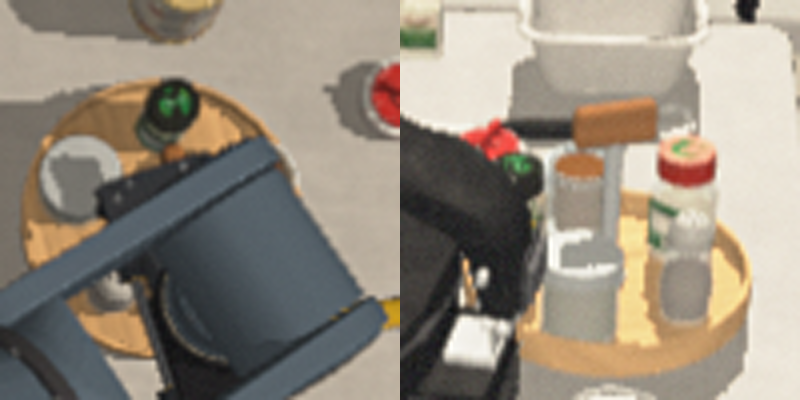

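The cake lies flat in the jar, seen at (578,165), with its top at 0.091 against 0.090 expected. Now for the handle.

Call:
step_arm([
  [0.01,-0.001,0,0,0,-10],
  [0.013,-0.002,0,0,0,-10],
  [0.014,-0.002,0,0,0,-10],
  [0.014,-0.002,0,0,0,-10],
  [0.014,-0.002,0,0,0,-10],
  [0.014,-0.002,0,0,0,-10],
  [0.014,-0.001,0,0,0,-10],
  [0.014,-0.001,0,0,0,-10],
  [0.0115,-0.001,0,0,0,-10],
  [0,0,0,0,0,0],
  [0,0,0,0,0,0],
])

```text
time: 13.1
position: [0.4944, -0.3519, 0.4517]
tool_rot: [0.985, 0.174, -0.0, 0.0]
ft_force: [0.2, -1.0, -0.8]
grip_width: 0.0599
grip_force: 0.0
```

Call:
step_arm([
  [0,0,-0.03,0,0,0],
  [0,0,-0.04,0,0,0],
  [0,0,-0.03,0,0,0],
  [0,0,-0.0185,0,0,0],
  [0,0,0,0,0,0],
  [0,0,0,0,0,0],
])

```text
time: 13.85
position: [0.4942, -0.3521, 0.3342]
tool_rot: [0.985, 0.172, 0.0, 0.001]
ft_force: [0.5, 0.0, 0.8]
grip_width: 0.0599
grip_force: 0.0
```

Call:
step_arm([
  [-0.003,0.0025,0,0,0,0],
  [0,0,0,0,0,0],
])

```text
time: 14.1
position: [0.4908, -0.349, 0.3341]
tool_rot: [0.985, 0.172, 0.0, 0.0]
ft_force: [-0.2, 0.6, -0.1]
grip_width: 0.0602
grip_force: 0.0
```

Call:
step_arm([
  [0,0,0,0,0,0],
  [0,0,0,0,0,0],
  [0,0,0,0,0,0],
  [0,0,0,0,0,0],
  [0,0,0,0,0,0],
  [0,0,0,0,0,0],
], jaw=0.0, squeeze=25)

```text
time: 14.85
position: [0.4914, -0.3503, 0.3333]
tool_rot: [0.985, 0.172, 0.001, 0.002]
ft_force: [1.2, -4.3, -3.7]
grip_width: 0.0157
grip_force: 25.0
```

Call:
step_arm([
  [0,0,0,0,0,-3],
  [0,0,0,0,0,-6],
  [0,0,0,0,0,-6],
  [0,0,0,0,0,-6],
  [0,0,0,0,0,-6],
  [0,0,0,0,0,-6],
  [0,0,0,0,0,-6],
  [0,0,0,0,0,-6],
  [0,0,0,0,0,-3],
  [0,0,0,0,0,0],
])

```text
time: 16.1
position: [0.4913, -0.351, 0.3333]
tool_rot: [0.97, -0.243, 0.001, 0.002]
ft_force: [0.9, -6.3, -2.9]
grip_width: 0.0159
grip_force: 25.0
```

Call:
step_arm([
  [0,-0.0005,0,0,0,-3],
  [0,-0.0005,0,0,0,-6],
  [0,-0.0005,0,0,0,-6],
  [0,0,0,0,0,-6],
  [0,0,0,0,0,-6],
  [0,0,0,0,0,-6],
  [0,0,0,0,0,-6],
  [0,0,0,0,0,-6],
  [0,0,0,0,0,-6],
  [0,0,0,0,0,-4],
  [0,0,0,0,0,-2],
  [0,0,0,0,0,0],
])

```text
time: 17.6
position: [0.4908, -0.3519, 0.3333]
tool_rot: [0.736, -0.677, 0.001, 0.001]
ft_force: [-1.7, -4.4, -2.1]
grip_width: 0.0157
grip_force: 25.0
```

```bash
python3 - <<'E'
from h import *
o=get_obs(); q=o["tool_rot"]; print(np.degrees(2*np.arctan2(q[1],q[0]))-90,o["q"].round(3),o["ft_force"].round(1),o["moment"].round(2))
E
```

```text
-175.17391946269177 [-8.060e-01  5.860e-01  1.555e+00 -2.000e-03  9.990e-01  2.252e+00] [-1.7 -4.4 -2.1] [-0.59  0.21 -0.01]
```

Call:
step_arm([
  [0,-0.0005,0,0,0,-2],
  [0,-0.0005,0,0,0,-2],
  [0,0,0,0,0,-0.8],
  [0,0,0,0,0,0],
  [0,0,0,0,0,0],
  [0,0,0,0,0,0],
])

```text
time: 18.35
position: [0.4908, -0.3522, 0.3333]
tool_rot: [-0.707, 0.707, -0.0, -0.001]
ft_force: [-2.6, -5.7, -2.0]
grip_width: 0.0158
grip_force: 25.0
```

```bash
python3 - <<'E'
from h import *
o=get_obs(); q=o["tool_rot"]; print(np.degrees(2*np.arctan2(q[1],q[0]))-90,o["position"].round(4),o["ft_force"].round(1))
a=camera("top");b=camera("side")
A=cv2.resize(a["pixels"][180:280,290:390],(400,400),interpolation=cv2.INTER_CUBIC)
B=cv2.resize(b["pixels"][130:230,265:365],(400,400),interpolation=cv2.INTER_CUBIC)
cv2.imwrite("pics/z5.png",np.hstack([A,B]))
for c,n in((a,"top"),(b,"side")):
    W=world(c);hsv=cv2.cvtColor(c["pixels"],cv2.COLOR_BGR2HSV)
    m=(np.hypot(W[...,0]-.419,W[...,1]+.350)<.045)&(W[...,2]>.082)&(W[...,2]<.1)
    q=W[m]
    if len(q)>5: print(n,"rim",len(q),cv2.minEnclosingCircle((q[:,:2]*1000).astype(np.float32)))
    q=W[m&(hsv[...,1]>110)]
    if len(q)>5: print(n,"cake",len(q),q.mean(0).round(4),q.min(0).round(3),q.max(0).round(3))
    m=(abs(W[...,0]-.491)<.03)&(abs(W[...,1]+.350)<.05)&(W[...,2]>.15)&(W[...,2]<.19)&(hsv[...,1]>110)
    q=W[m]
    if len(q)>5: print(n,"handle",len(q),cv2.minAreaRect((q[:,:2]*1000).astype(np.float32)))
E
```

```text
179.9892238628134 [ 0.4908 -0.3522  0.3333] [-2.6 -5.7 -2. ]
top rim 83 ((406.3283996582031, -352.605224609375), 26.36606216430664)
top cake 46 [ 0.4064 -0.3546  0.0899] [ 0.398 -0.37   0.083] [ 0.414 -0.339  0.096]
side rim 212 ((420.1366882324219, -349.0228576660156), 34.35517883300781)
side cake 73 [ 0.4201 -0.35    0.0913] [ 0.4   -0.378  0.087] [ 0.44  -0.331  0.094]
side handle 94 ((490.4764404296875, -345.8463439941406), (14.76091194152832, 61.977874755859375), 1.4316372871398926)
```

View pics/z5.png

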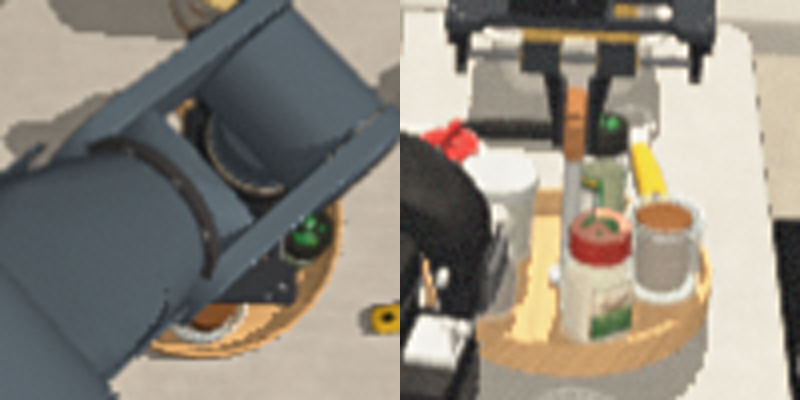

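The jar stands at the front, at (665,255) in the side crop, with the cake flat inside and the handle gripped. Its measured centre is (0.420,-0.349) against the turning axis at (0.491,-0.349), so it's square to within about a degree.

```bash
python3 -c "
from rig import *
print(get_obs()['joint_velocities'].round(3)); print(hand_in())"
```

```text
[-0.002  0.001  0.001 -0.001 -0.002 -0.002]
the job is handed in; nothing more can be done
None
```

The job is handed in: the cake lies flat on the one already in the open jar, and the jar is at the front to within about a degree, with the gripper still holding the handle; the judge's result wasn't shown.

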